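# Dock the recorder under the desk shelf

## Task

First move the sample jar that blocks the free bay of the low desk shelf (the bay with the green floor strip) and leave it standing upright wholly on the round orange mat. Then take the blue recorder out of its foam-lined case, set it down flat on the desk in front of the free bay and let go of it, then slide it nose first under the shelf until the rear face of its body is flush with the shelf's front edge, like the grey recorder beside it, with only the grip sticking out. Nothing may touch the shelf board above or knock the shelf's legs, the jar must not be tipped over, and the grey recorder, mouse, mug and torch must be left where they are.

Things in the scene. Friction and masses are not known exactly. Their poses are not given: they have to be found in the camera images.
- recorder_mid (a point): The blue recorder, loose, 0.3 to 0.6 kg: a flat box 120 long (x) x 64 wide (y) x 36 mm high, with a black ribbed rear grip. This point is the centre of the box, 18 mm above its underside. x points to the nose (plain end), y across, z up. At the start it lies level in the case, its underside 14 mm above the desk.
- recorder_grip (a point): Rear grip of the blue recorder: a solid bar 22 mm wide (y), 28 mm high, reaching 60 mm straight back from the box. This point is on its centre line, 38 mm behind the box's rear face (98 mm behind the box's centre), 19 mm above the recorder's underside. In the case the foam leaves no room for fingers here. Same axes as the recorder.
- case: Open aluminium case with grey foam, fixed, 48 mm high. Origin on the desk under the centre of the recorder's box as it lies there; x to its nose. Reaches x -130..+70, y -70..+70 mm. Foam up to 46 mm high hugs nose, tail and grip; finger wells beside the middle of the box (x -30..+30, 32 mm wide each side) are open down to 4 mm above the desk. Recorder lifts straight up (3 mm play).
- shelf: Low desk shelf, fixed: three upright aluminium legs (14 mm thick, 150 deep, 46 high) carrying a board. Origin on the desk at the middle of the front edge; x points into the bays, y to the left. Two bays side by side, centre lines at y = +48 and -48 mm, each 80 mm wide between legs and 46 mm high, mouth at x = 0, open at the back.
- shelf_top: The shelf board, the overhang: 150 deep x 230 wide x 14 mm thick, with a flat black tablet fixed on it from 34 mm behind the front edge, 14 mm high and a thin plate on it (its top 76 mm above the desk). Origin in the underside of the board at the middle of the front edge, 46 mm above the desk.
- bay_strip: Thin green strip on the floor of the free bay (look only, no obstacle), 66 mm wide, 240 long, sticking out of the mouth 120 mm to the front. Origin on the desk where the centre of the recorder's box must finally lie: on the bay's centre line, 60 mm inside the mouth. x points into the bay, y left.
- jar_mid (a point): The sample jar, loose, 0.12 kg, amber with a white cap: 50 mm across, 62 mm high; the point is at its centre, half-way up. It stands on the green strip in front of the free bay.
- mat: The round orange mat, fixed, 100 mm across, 3 mm thick; origin at the centre of its underside, on the desk.
- neighbour_mid (a point): The grey recorder, loose, already docked in the other bay: same shape, size and axes as the blue one, grip sticking out to the front. Centre of its box. Must not be moved.
- mouse_mid (a point): A white computer mouse, 96 x 50 x 30 mm high, loose, lying in front of the grey recorder's grip; its centre, 15 mm up, x along its length. Must not be moved.
- mug_mid (a point): A blue mug, 76 mm across, 85 mm high, loose, its handle to +y; its centre, 42 mm up. Must not be moved.
- torch_mid (a point): A small green and black torch lying on the desk, 92 x 28 x 28 mm, loose; its centre, 12 mm up, x along its length. Must not be moved.
There are look-alikes about, which are no part of the job. What is meant by the part that bears jar_mid is not red or yellow, and is the larger of those in its own colour.

How it is judged:
On the way, in this order (a step that is already met when the one before it is completed fails the run):
1. The jar stands upright on the orange mat, released (horizontal distance between jar_mid and mat below 0.027 m and angle between jar_mid's own z axis and vertical below 0.1 rad and height (world z) of jar_mid below 0.04 m and contact force between the fingers and anything else below 0.1 N), for 0.2 s.
2. The blue recorder lies flat on the desk in front of the free bay, not yet under the shelf by more than half its box, and released (x of recorder_mid in the frame of bay_strip below -0.065 m and horizontal distance between recorder_mid and bay_strip below 0.3 m and height (world z) of recorder_mid below 0.024 m and angle between recorder_mid's own z axis and vertical below 0.1 rad and contact force between the fingers and anything else below 0.1 N), for 0.2 s.
At the end, for the whole second after the job is handed in: The blue recorder lies flat on the desk in the free bay, nose inward, its rear face flush with the shelf's front edge to 10 mm, within 12 mm of the bay's centre line and 0.15 rad of its direction; the jar stands upright on the orange mat, its centre within 27 mm of the mat's (x of recorder_mid in the frame of bay_strip between -0.01 and 0.01 m and y of recorder_mid in the frame of bay_strip between -0.012 and 0.012 m and x of recorder_grip in the frame of bay_strip below -0.07 m and angle between the x axis of recorder_mid and the x axis of bay_strip, either way round below 0.15 rad and height (world z) of recorder_mid below 0.022 m and angle between recorder_mid's own z axis and vertical below 0.06 rad and horizontal distance between jar_mid and mat below 0.027 m and angle between jar_mid's own z axis and vertical below 0.1 rad and height (world z) of jar_mid below 0.04 m); the robot touches nothing.
It fails at once if Something touches the shelf board or the tablet on it (over 1 N) (contact force between shelf_top and anything else above 1 N).
It fails at once if The shelf is knocked (over 10 N) (contact force between shelf and anything else above 10 N).
It fails at once if The jar is tipped over (angle between jar_mid's own z axis and vertical above 0.8 rad).
It fails at once if The grey recorder is moved by more than 10 mm, or the mouse, mug or torch by more than 15 mm (distance of neighbour_mid from where it was at the start of the episode above 0.01 m or distance of any of mouse_mid, mug_mid, torch_mid from where it was at the start of the episode above 0.015 m).
It also fails if it takes over 72 s, if anything falls off the work surface, if the arm or the gripper's body presses on something with over 40 N, if the wrist force passes 120 N, or if a joint passes its speed limit or range.

## Robot

A 6-joint arm with a two-finger parallel gripper is mounted at the origin on the work surface. World frame = base frame: x ahead of the robot, y to its left, z up, the work surface at z = 0. Lengths are in m, angles in rad, forces in N, time in s.
With the tool pointing down it reaches from about 0.35 to 0.85 m from the base axis. Payload 8.1 kg.
Tool frame: the origin (TCP) lies at the very end of the fingers, on their centre line; the grasp point (between the pads) lies 19 mm behind it; z points along the fingers, y is the direction in which the jaws open and shut (so a half turn about z gives the same grasp; the last joint's range is limited). The gripper opens to 93 mm and grips with 3 to 60 N. Pads are 15 mm wide; open, the fingers measure 128 mm over their backs; the gripper's body (75 mm by 188 mm) begins 65 mm behind the grasp point.
Start: joints at [1.248, 0.13, 1.488, -0, 1.523, -0.085], TCP at [0.141, 0.583, 0.219] pointing down, gripper open.
Joint ranges: [-2.96, 2.96], [-0.89, 2.26], [0.02, 2.5], [-1.34, 4.48], [0, 2.73], [-2.66, 2.66]. Speed limits (rad/s): [2.39, 2.39, 2.79, 3.14, 3.14, 3.14].

## Interface

Orientations are given as a rotation vector (axis times angle).
In Python, from plant import robot gives the robot as it stands.
- The arm moves only by the shell command python3 -m pendant 'ROWS' [OPENING] [FORCE]. ROWS is JSON, a list of rows, each an object with "delta_pos": the shift along the tool's x, y, z in m, a list of three; "spin": the turn about the tool's z in rad. In form: [{"delta_pos": [dx, dy, dz], "spin": spin}, ...]. A call has 1 to 10 rows; each row is the pose to reach, as a shift and turn from the pose measured when the call began, along the tool's axes at that moment; what a row does not reach only later rows make up. A row lasts 1/10 s, in which the tool goes at most 50 mm and 8.59 degrees, less where a joint would pass 70% of its speed; a pose out of reach is approached as far as the arm can. A call with a gripper value outside its range is refused whole. OPENING is the closure, from -1 (fully open) to 1 (shut), set as the call begins (- or left out, the last holds). The fingers move at their own pace and stop on an object; FORCE is the grip in N (left out, the last holds). Time passes only in rows, so rows that repeat a pose let the fingers close. It gives the time, the measured TCP pose, the force and the opening at its end, in the units of the state.
- robot.read_state(): the state, without advancing time (a new reading comes with each control period).
- robot.read_camera(name): name is "scene" or "top" or "wrist"; returns a dict with "color" (420x560x3 uint8, blue, green, red), "camera_matrix" (3x3 intrinsics, pixels), "R" (3x3) and "t" (3): a world point X has camera coordinates R X + t. Camera axes: x right, y down, z forward; pixel columns grow to the right and rows downward; lengths in m; the calibration is good to about 2 mm. A picture is of the moment at which its call begins. There is no depth.
- robot.close_job(): hands the job in, once; it reports no verdict.
Trained networks look in the newest picture that a camera, given by its name, has taken for a name from the list of things; names that differ only in an ending like _2 or _b are one class to them, and where a whole thing is asked for, a point or a joint stands for the part that bears it (a point fixed in the world has none). Each returns a list of dicts, best first, with "score" (0 to 1); they miss things now and then, are a little off and sometimes report something else, mostly with a low value. They report only what shows in the picture. A call takes as long as a camera call. They do not tell look-alikes from the thing itself.
- robot.outline_of(camera, label): "mask" (420x560 bool, what is visible of it).
- robot.mark_of(camera, label): "location" ([x, y, z] in m, in the coordinates of the camera as it stood for that picture, good to about 4 mm: a listed point, or the origin of a listed thing).
The state is a dict: "t": time; "q": joint angles; "dq": joint speeds; "joint_torque": joint torques, N m; "tool_pos": TCP position; "orientation": TCP orientation; "force": force on the tool from outside, world axes, zero at the start; "wrist_torque": the same for the moment, N m; "opening": finger opening in m.
Only numpy, scipy, OpenCV 4.12 (cv2) and the standard library are available. Lean on these libraries where they do the work, as an engineer would, in place of code of your own. Each camera call takes 0.05 s, during which the arm holds its last target.

## Working session

There is one attempt and no reset: what is moved stays moved. The work goes in short steps, Python scripts to look and compute and a shell command to move; the robot and the scene stay as the last step left them, time stands still between calls to the robot, and variables do not carry over. Pictures are saved under pics/ and viewed, and the job is handed in when it is done.

```bash
ls; mkdir -p pics
cat > h.py <<'E'
import numpy as np,cv2
from plant import robot
from scipy.spatial.transform import Rotation as Ro
def cam(n):
    c=robot.read_camera(n); return c
def save(c,f,crop=None,s=1):
    im=c["color"]
    if crop: im=im[crop[1]:crop[3],crop[0]:crop[2]]
    if s!=1: im=cv2.resize(im,None,fx=s,fy=s,interpolation=cv2.INTER_CUBIC)
    cv2.imwrite("pics/"+f,im)
def w(c,p): return np.array(c["R"]).T@(np.array(p)-np.array(c["t"]))
def proj(c,X):
    p=np.array(c["camera_matrix"])@(np.array(c["R"])@np.array(X)+np.array(c["t"])); return p[:2]/p[2]
def ray(c,u,v,z):
    R=np.array(c["R"]);d=R.T@np.linalg.inv(c["camera_matrix"])@np.array([u,v,1.]);o=-R.T@np.array(c["t"])
    return o+d*(z-o[2])/d[2]
def totool(P,s=None):
    s=s or robot.read_state(); return Ro.from_rotvec(s["orientation"]).as_matrix().T@(np.array(P)-np.array(s["tool_pos"]))
E
python3 - <<'E'
from h import *
print(robot.read_state())
for n in ["scene","top","wrist"]:
    c=cam(n); save(c,n+"0.png")
    for l in ["recorder_mid","recorder_grip","case","shelf","bay_strip","jar_mid","mat","neighbour_mid","mouse_mid","mug_mid","torch_mid"]:
        for m in robot.mark_of(n,l):
            X=w(c,m["location"]); print(n,l,round(m["score"],2),X.round(3),proj(c,X).round())
E
```

```text
pics
{'t': 0.0, 'q': array([ 1.24758057e+00,  1.31146694e-01,  1.48924364e+00, -2.16778889e-05,
        1.52297358e+00, -8.53989816e-02]), 'dq': array([ 1.44005631e-03,  1.51844008e-03, -8.50913088e-05,  3.92686125e-04,
        3.52761924e-04, -2.20162608e-03]), 'joint_torque': array([-7.21691904e-04, -5.59828162e+01, -4.91771793e+01,  7.65514397e-02,
        3.46327003e-02, -2.19125718e-04]), 'tool_pos': array([0.14116068, 0.58259728, 0.21761564]), 'orientation': array([-3.72640121e-01, -3.11907224e+00,  2.73102484e-03]), 'force': array([ 0.50026848,  0.04091651, -0.65486398]), 'wrist_torque': array([ 0.01165174, -0.0147739 ,  0.01562619]), 'opening': 0.09314190972293172}
scene recorder_mid 0.64 [ 0.508 -0.281  0.031] [245. 166.]
scene recorder_mid 0.51 [ 0.779 -0.116  0.044] [184. 215.]
scene recorder_grip 0.77 [ 0.501 -0.376  0.035] [233. 153.]
scene case 0.79 [ 0.509 -0.279 -0.002] [246. 176.]
scene shelf 0.84 [ 0.611  0.169 -0.   ] [304. 265.]
scene jar_mid 0.69 [0.622 0.33  0.027] [348. 302.]
scene jar_mid 0.67 [0.54  0.23  0.033] [346. 257.]
scene jar_mid 0.64 [0.518 0.32  0.0
[... 314 characters left out ...]
85  0.036] [396. 253.]
top recorder_grip 0.59 [ 0.496 -0.38   0.034] [433. 257.]
top recorder_grip 0.5 [0.548 0.231 0.032] [197. 229.]
top case 0.79 [ 0.503 -0.284  0.003] [393. 254.]
top shelf 0.83 [ 0.611  0.168 -0.   ] [223. 209.]
top jar_mid 0.88 [0.547 0.228 0.032] [198. 229.]
top jar_mid 0.73 [0.517 0.316 0.016] [165. 240.]
top jar_mid 0.71 [0.417 0.333 0.029] [154. 278.]
top mat 0.91 [ 0.645 -0.035  0.001] [300. 199.]
top neighbour_mid 0.38 [ 0.646 -0.033 -0.   ] [299. 199.]
top neighbour_mid 0.31 [ 0.411 -0.032  0.011] [296. 286.]
top mug_mid 0.8 [ 0.776 -0.117  0.039] [332. 149.]
top torch_mid 0.62 [ 0.412 -0.029  0.007] [295. 286.]
wrist jar_mid 0.65 [0.422 0.329 0.03 ] [154. 408.]
```

View pics/scene0.png

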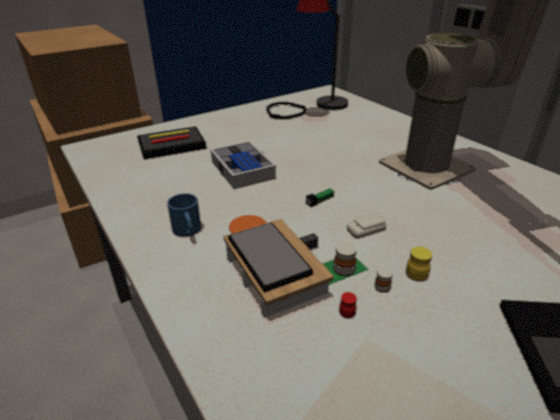

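View pics/top0.png

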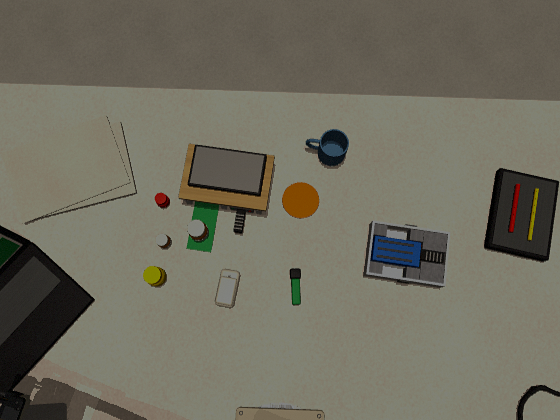

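Run:
```python
import cv2
im=cv2.imread("pics/top0.png")[180:320,130:270]
b=cv2.imread("pics/scene0.png")[200:340,280:460]
a=cv2.resize(im,None,fx=3,fy=3,interpolation=2);b=cv2.resize(b,None,fx=2,fy=3*140/140*0.667*1,interpolation=2) if 0 else cv2.resize(b,(380,420),interpolation=2)
import numpy as np
cv2.imwrite("pics/crop0.png",np.hstack([a,b]))
```

```text
(no output)
```

View pics/crop0.png

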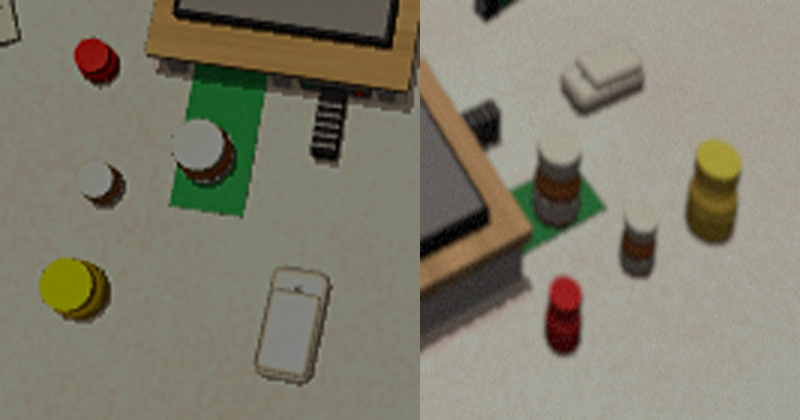

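Jar candidates in the top view: red (162,200), yellow (155,276), small amber (165,241), and large amber/white cap (198,230) on the green strip. The last one is meant: it is not red or yellow, it is the larger of the two amber ones, and the crop confirms it stands on the strip. Next I measure geometry by colour.

```bash
cat > meas.py <<'E'
from h import *
c=cam("top"); im=c["color"]; hsv=cv2.cvtColor(im,cv2.COLOR_BGR2HSV)
def hue(lo,hi,box,S=80,V=40):
    m=np.zeros(im.shape[:2],np.uint8);x0,y0,x1,y1=box
    h=hsv[y0:y1,x0:x1];m[y0:y1,x0:x1]=((h[...,0]>=lo)&(h[...,0]<=hi)&(h[...,1]>S)&(h[...,2]>V))*255
    return m
def pts(m,z):
    cs,_=cv2.findContours(m,cv2.RETR_EXTERNAL,cv2.CHAIN_APPROX_NONE)
    k=max(cs,key=cv2.contourArea)[:,0,:]
    return np.array([ray(c,u,v,z)[:2] for u,v in k])
def rect(P):
    (cx,cy),(a,b),ang=cv2.minAreaRect((P*1000).astype(np.float32)); return (round(cx,1),round(cy,1)),(round(a,1),round(b,1)),round(ang,2)
E
python3 - <<'E'
from meas import *
g=hue(45,85,(180,195,225,255)); print("strip",rect(pts(g,0)))
P=pts(hue(5,20,(275,175,325,225),120),0.003); print("mat",P.mean(0), cv2.minEnclosingCircle((P*1000).astype(np.float32)))
P=pts(hue(100,125,(360,225,430,280),90),0.05); print("rec blue z.05",rect(P))
P=pts(hue(8,25,(170,135,285,220),60),0.06); print("board z.06",rect(P))
for l in ["case","shelf","recorder_mid","jar_mid","bay_strip","recorder_grip"]:
    for o in robot.outline_of("top",l)[:2]:
        m=o["mask"].astype(np.uint8)*255
        if m.any(): print(l,round(o["score"],2),rect(pts(m,{"case":.048,"shelf":.06,"jar_mid":.062,"bay_strip":0}.get(l,.05))))
save(c,"topcase.png",(355,210,460,295),6)
E
```

```text
strip ((560.6, 221.4), (66.1, 128.8), 83.57)
mat [ 0.64189662 -0.03661013] ((641.9931640625, -36.64596176147461), 50.05222702026367)
rec blue z.05 ((506.3, -282.7), (119.1, 64.8), 83.17)
board z.06 ((675.8, 157.4), (234.9, 166.9), 83.55)
case 0.71 ((499.1, -309.4), (206.7, 153.4), 83.49)
shelf 0.91 ((678.3, 159.3), (230.9, 162.1), 83.57)
recorder_mid 0.93 ((498.4, -310.2), (181.2, 69.9), 84.5)
jar_mid 0.92 ((420.1, 325.0), (47.4, 55.8), 2.03)
jar_mid 0.74 ((539.5, 225.0), (56.1, 46.3), 29.49)
bay_strip 0.67 ((561.0, 221.7), (68.1, 131.3), 84.45)
bay_strip 0.41 ((696.8, 166.5), (244.8, 171.7), 83.09)
recorder_grip 0.79 ((499.7, -309.1), (184.2, 69.3), 83.4)
```

View pics/topcase.png

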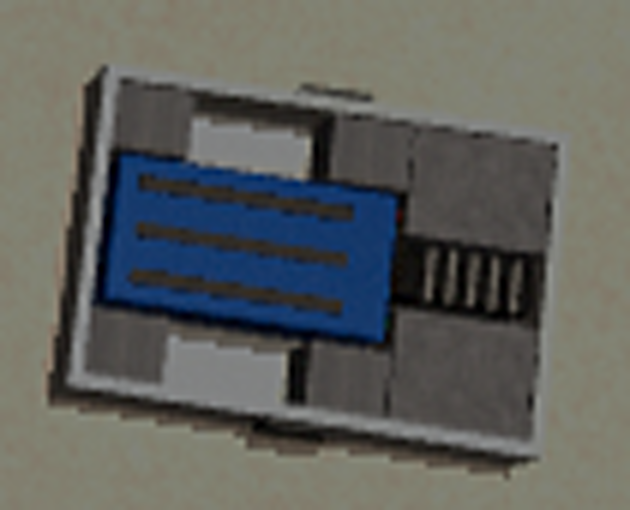

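```bash
python3 - <<'E'
from meas import *
h=hsv[215:245,185:215]; m=np.zeros(im.shape[:2],np.uint8); m[215:245,185:215]=((h[...,1]<60)&(h[...,2]>110))*255
P=pts(m,.062); print(rect(P),cv2.minEnclosingCircle((P*1000).astype(np.float32)))
E
python3 - <<'E'
from h import *
s=robot.read_state(); print(s["t"]); print(totool([.545,.228,.218],s).round(4))
E
```

```text
((541.2, 233.1), (75.1, 45.9), 4.13) ((540.2181396484375, 246.7930450439453), 38.644622802734375)
2.2
[-0.476  -0.25    0.0006]
```

```bash
python3 -m pendant '[{"delta_pos":[-0.045,-0.022,0],"spin":0},{"delta_pos":[-0.09,-0.045,0],"spin":0},{"delta_pos":[-0.135,-0.068,0],"spin":0},{"delta_pos":[-0.18,-0.09,0],"spin":0},{"delta_pos":[-0.225,-0.113,0],"spin":0},{"delta_pos":[-0.27,-0.136,0],"spin":0},{"delta_pos":[-0.31,-0.158,0],"spin":0},{"delta_pos":[-0.35,-0.18,0],"spin":0},{"delta_pos":[-0.38,-0.2,0],"spin":0},{"delta_pos":[-0.38,-0.2,0],"spin":0}]' -1 15
python3 - <<'E'
from h import *
c=cam("wrist"); save(c,"w1.png")
for m in robot.mark_of("wrist","jar_mid"):
    X=w(c,m["location"]); print(round(m["score"],2),X.round(4),proj(c,X).round())
print(proj(c,[.545,.228,.031]),robot.read_state()["t"])
E
```

```text
t: 3.2
tool_pos: [0.4663, 0.2958, 0.2186]
orientation: [0.38, 3.117, -0.002]
force: [0.3, 0.4, -0.5]
opening: 0.0928
0.97 [0.5143 0.3163 0.0189] [305. 215.]
0.95 [0.6261 0.3302 0.0213] [334. 292.]
0.62 [0.5424 0.2299 0.0307] [241. 255.]
0.57 [0.4222 0.3301 0.0336] [300. 138.]
[240.35508676 257.69695374] 3.3
```

View pics/w1.png

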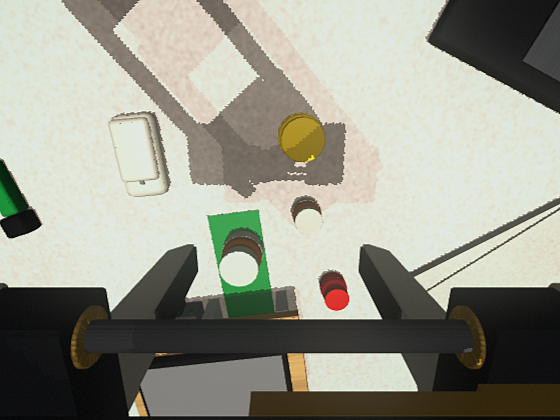

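The wrist view shows the jar's cap at (239,267) on the strip, with the small amber jar's cap at (307,217). I compute the cap position.

Run:
```python
from h import *
c=cam("wrist"); g=cv2.cvtColor(c["color"],cv2.COLOR_BGR2GRAY)
m=np.zeros(g.shape,np.uint8); cap=(c["color"].min(2)>200); m[230:300,205:275]=cap[230:300,205:275]*255
hs=cv2.cvtColor(c["color"],cv2.COLOR_BGR2HSV)
n,l,st,ce=cv2.connectedComponentsWithStats(m)
print(st,ce)
print(ray(c,239,267,.062))
# strip front edge corners
g=((hs[...,0]>45)&(hs[...,0]<85)&(hs[...,1]>100)).astype(np.uint8)*255; g[:200]=0;g[:, :195]=0;g[:,280:]=0
cs,_=cv2.findContours(g,0,1);k=max(cs,key=cv2.contourArea)[:,0]
for p in [k[np.argmin(k@[1,1])],k[np.argmin(k@[-1,1])]]: print(p,ray(c,*p,0))
print(totool([.5435,.229,.218]).round(4))
```

```text
[[     0      0    560    420 233005]
 [   205    230     16     67    594]
 [   260    230     15     60    605]
 [   218    255     37     34    996]] [[279.89080921 208.96088925]
 [209.84680135 271.44949495]
 [269.02479339 254.77024793]
 [235.97690763 271.17570281]]
[0.53919588 0.23436813 0.062     ]
[218 279] [0.57975102 0.18579217 0.        ]
[260 246] [0.54610107 0.25355384 0.        ]
[-0.0947 -0.0495  0.0005]
```

```bash
python3 -m pendant '[{"delta_pos":[-0.046,-0.024,0.02],"spin":0},{"delta_pos":[-0.088,-0.045,0.05],"spin":0},{"delta_pos":[-0.093,-0.048,0.08],"spin":0},{"delta_pos":[-0.093,-0.048,0.12],"spin":0},{"delta_pos":[-0.093,-0.048,0.155],"spin":0},{"delta_pos":[-0.093,-0.048,0.18],"spin":0},{"delta_pos":[-0.093,-0.048,0.196],"spin":0},{"delta_pos":[-0.093,-0.048,0.2],"spin":0},{"delta_pos":[-0.093,-0.048,0.2],"spin":0}]'
python3 - <<'E'
from h import *
c=cam("wrist"); save(c,"w2.png")
E
```

```text
t: 4.25
tool_pos: [0.5419, 0.2318, 0.0188]
orientation: [-0.372, -3.119, -0.001]
force: [-0.0, 0.1, 0.2]
opening: 0.0928
```

View pics/w2.png

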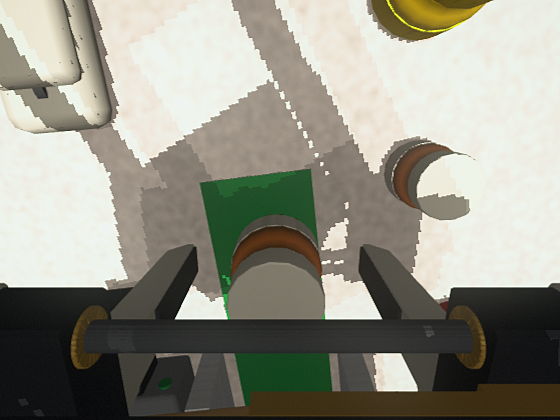

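The large amber jar (277,290) sits between the fingers. I close at moderate force.

```bash
python3 -m pendant '[{"delta_pos":[0,0,0],"spin":0},{"delta_pos":[0,0,0],"spin":0},{"delta_pos":[0,0,0],"spin":0},{"delta_pos":[0,0,0],"spin":0},{"delta_pos":[0,0,0],"spin":0}]' 0.6 12
python3 - <<'E'
from h import *
c=cam("wrist"); save(c,"w3.png"); print(robot.read_state()["opening"])
E
```

```text
t: 4.8
tool_pos: [0.5429, 0.2318, 0.0201]
orientation: [0.372, 3.118, 0.002]
force: [-0.2, -0.4, 0.3]
opening: 0.0574
0.05371108417855989
```

View pics/w3.png

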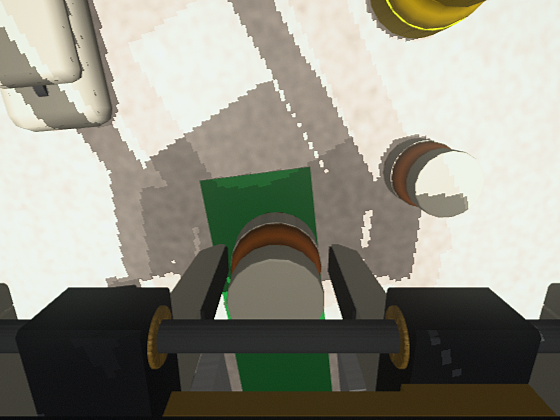

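```bash
python3 -m pendant '[{"delta_pos":[0,0,0],"spin":0},{"delta_pos":[0,0,0],"spin":0},{"delta_pos":[0,0,0],"spin":0},{"delta_pos":[0,0,-0.01],"spin":0},{"delta_pos":[0,0,-0.03],"spin":0},{"delta_pos":[0,0,-0.06],"spin":0},{"delta_pos":[0,0,-0.1],"spin":0},{"delta_pos":[0,0,-0.13],"spin":0},{"delta_pos":[0,0,-0.13],"spin":0}]'
python3 - <<'E'
from h import *
c=cam("wrist"); save(c,"w4.png"); s=robot.read_state();print(s["t"],s["opening"],totool([.643,-.0360,.15],s).round(4))
E
```

```text
t: 5.75
tool_pos: [0.546, 0.2328, 0.1568]
orientation: [0.371, 3.109, 0.008]
force: [1.3, -0.2, -0.1]
opening: 0.0495
5.8 0.04955198035319041 [-0.1587 -0.2377  0.0035]
```

View pics/w4.png

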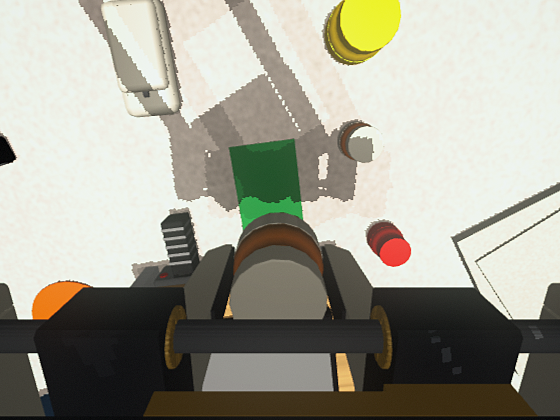

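```bash
python3 -m pendant '[{"delta_pos":[-0.015,-0.023,0],"spin":0},{"delta_pos":[-0.04,-0.06,0],"spin":0},{"delta_pos":[-0.065,-0.097,0],"spin":0},{"delta_pos":[-0.09,-0.135,0],"spin":0},{"delta_pos":[-0.115,-0.172,0],"spin":0},{"delta_pos":[-0.138,-0.207,0],"spin":0},{"delta_pos":[-0.152,-0.228,0],"spin":0},{"delta_pos":[-0.159,-0.238,0],"spin":0},{"delta_pos":[-0.159,-0.238,0],"spin":0},{"delta_pos":[-0.159,-0.238,0],"spin":0}]'
python3 - <<'E'
from h import *
s=robot.read_state();print(s["t"],s["tool_pos"],s["opening"],totool([.643,-.0360,.0245],s).round(4))
c=cam("top");save(c,"t5.png",(230,120,370,260),4)
E
```

```text
t: 6.8
tool_pos: [0.6425, -0.0352, 0.1525]
orientation: [0.371, 3.115, 0.007]
force: [-0.1, -0.1, -1.8]
opening: 0.0492
6.8 [ 0.64245237 -0.03521361  0.15254658] 0.049227171857446864 [-0.0002 -0.0013  0.128 ]
```

View pics/t5.png

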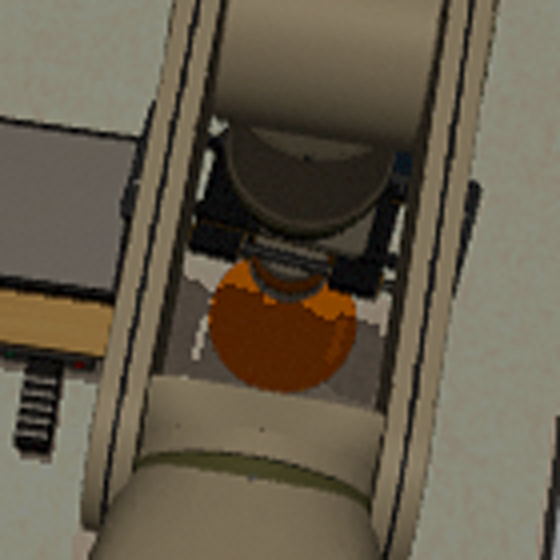

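```bash
python3 -m pendant '[{"delta_pos":[0,0,0.03],"spin":0},{"delta_pos":[0,-0.001,0.06],"spin":0},{"delta_pos":[0,-0.001,0.09],"spin":0},{"delta_pos":[0,-0.001,0.11],"spin":0},{"delta_pos":[0,-0.001,0.12],"spin":0},{"delta_pos":[0,-0.001,0.125],"spin":0},{"delta_pos":[0,-0.001,0.126],"spin":0},{"delta_pos":[0,-0.001,0.126],"spin":0}]'
python3 - <<'E'
from h import *
c=cam("wrist"); save(c,"w6.png")
c=cam("scene"); save(c,"s6.png",(150,150,350,300),4)
E
```

```text
t: 7.65
tool_pos: [0.644, -0.0351, 0.0282]
orientation: [0.369, 3.113, 0.007]
force: [-0.1, -0.6, -1.2]
opening: 0.0494
```

View pics/w6.png

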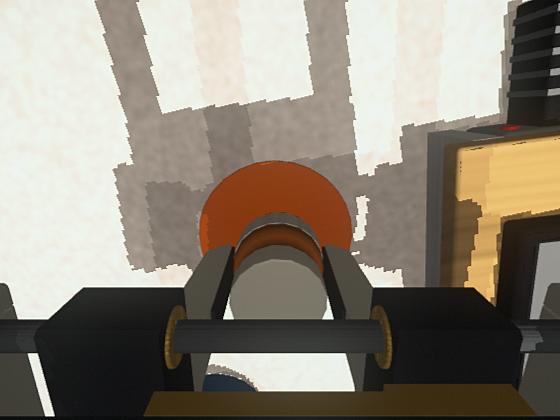

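View pics/s6.png

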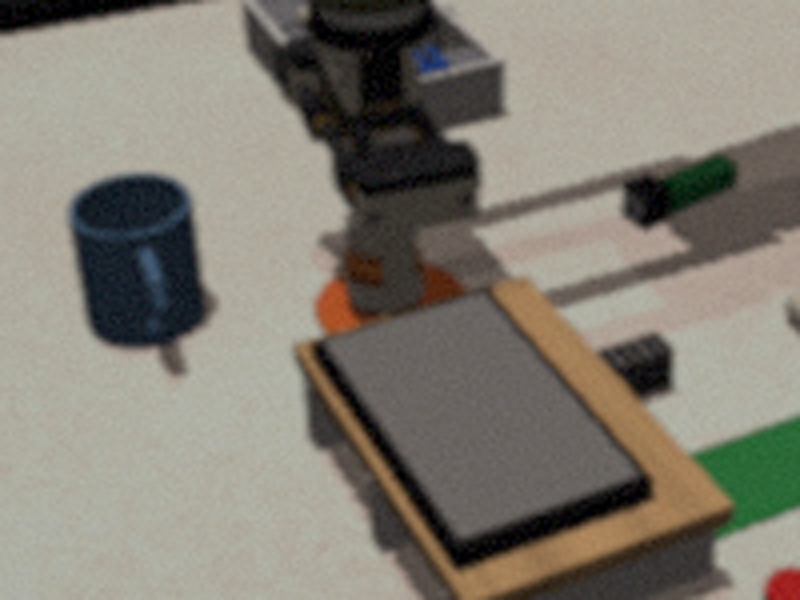

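Jar is above the mat, well centred. I ease down the last millimetres.

```bash
python3 -m pendant '[{"delta_pos":[0,0,0.002],"spin":0},{"delta_pos":[0,0,0.004],"spin":0},{"delta_pos":[0,0,0.0045],"spin":0},{"delta_pos":[0,0,0.0045],"spin":0}]'
python3 -c "
from h import *
s=robot.read_state();print(s['tool_pos'],s['force'])"
```

```text
t: 8.15
tool_pos: [0.644, -0.0354, 0.0237]
orientation: [0.37, 3.112, 0.007]
force: [-0.7, 0.8, -1.5]
opening: 0.0494
[ 0.64396884 -0.03539315  0.02368972] [-0.74774622  0.783999   -1.51516145]
```

```bash
python3 -m pendant '[{"delta_pos":[0,0,0],"spin":0},{"delta_pos":[0,0,0],"spin":0},{"delta_pos":[0,0,0],"spin":0},{"delta_pos":[0,0,0],"spin":0},{"delta_pos":[0,0,0],"spin":0}]' -0.55
python3 -m pendant '[{"delta_pos":[0,0,-0.015],"spin":0},{"delta_pos":[0,0,-0.05],"spin":0},{"delta_pos":[0,0,-0.09],"spin":0},{"delta_pos":[0,0,-0.12],"spin":0},{"delta_pos":[0,0,-0.13],"spin":0}]'
python3 - <<'E'
from h import *
c=cam("wrist"); save(c,"w7.png")
for n in ["wrist","scene"]:
    c=cam(n)
    for m in robot.mark_of(n,"jar_mid")+robot.mark_of(n,"mat"):
        X=w(c,m["location"]); print(n,round(m["score"],2),X.round(4))
s=robot.read_state();print(s["t"],s["q"],totool([.505,-.2825,.155],s).round(4))
E
```

```text
t: 8.65
tool_pos: [0.6441, -0.0354, 0.0238]
orientation: [0.37, 3.112, 0.007]
force: [0.3, -0.8, -0.7]
opening: 0.0721
t: 9.15
tool_pos: [0.6457, -0.0362, 0.1601]
orientation: [0.369, 3.104, 0.006]
force: [0.5, 0.5, 0.3]
opening: 0.072
wrist 0.92 [ 0.6415 -0.0334  0.0348]
scene 0.92 [0.5133 0.3202 0.0201]
scene 0.89 [ 0.6399 -0.0388  0.0362]
scene 0.85 [0.4233 0.3287 0.0309]
scene 0.77 [0.6243 0.3308 0.0251]
scene 0.69 [ 0.6384 -0.0364 -0.0022]
9.5 [-0.13784324  0.27815762  1.44391631  0.00444142  1.4160746  -1.47282953] [ 0.075  -0.272  -0.0052]
```

View pics/w7.png

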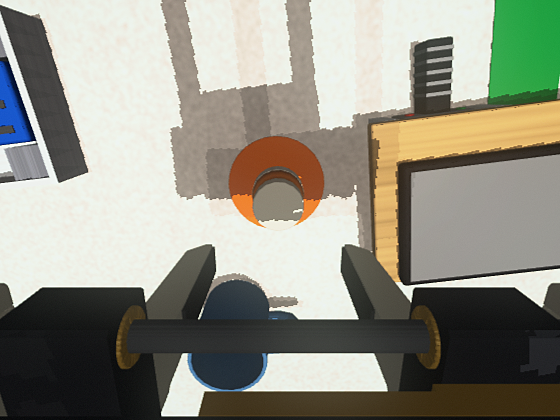

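Jar stands upright in the middle of the mat (cap at (279,205)). Now I turn to the case and look from behind the grip.

```bash
python3 -c "
from h import *
print(totool([.495,-.37,.19]).round(3))"
python3 -m pendant '[{"delta_pos":[0.01,-0.04,-0.01],"spin":0.15},{"delta_pos":[0.02,-0.08,-0.02],"spin":0.3},{"delta_pos":[0.03,-0.12,-0.03],"spin":0.45},{"delta_pos":[0.04,-0.16,-0.03],"spin":0.6},{"delta_pos":[0.05,-0.2,-0.03],"spin":0.75},{"delta_pos":[0.06,-0.24,-0.03],"spin":0.9},{"delta_pos":[0.063,-0.28,-0.03],"spin":1.05},{"delta_pos":[0.065,-0.32,-0.03],"spin":1.2},{"delta_pos":[0.065,-0.35,-0.03],"spin":1.35},{"delta_pos":[0.065,-0.36,-0.03],"spin":1.45}]' -0.68
python3 - <<'E'
from h import *
c=cam("wrist"); save(c,"w8.png")
for l in ["recorder_mid","recorder_grip","case"]:
    for m in robot.mark_of("wrist",l):
        X=w(c,m["location"]); print(l,round(m["score"],2),X.round(4),proj(c,X))
s=robot.read_state();print(s["t"],s["q"])
E
```

```text
[ 0.064 -0.359 -0.041]
t: 10.5
tool_pos: [0.492, -0.373, 0.1775]
orientation: [-2.354, -2.077, -0.007]
force: [-0.2, 0.4, 0.1]
opening: 0.0785
recorder_mid 0.62 [ 0.5063 -0.2884  0.0275] [281.07778071 104.49692126]
recorder_grip 0.66 [ 0.4931 -0.3813  0.033 ] [279.28473352 201.5582094 ]
10.7 [-0.72977801  0.19745501  1.48796707  0.00599313  1.45793954 -0.61750775]
```

View pics/w8.png

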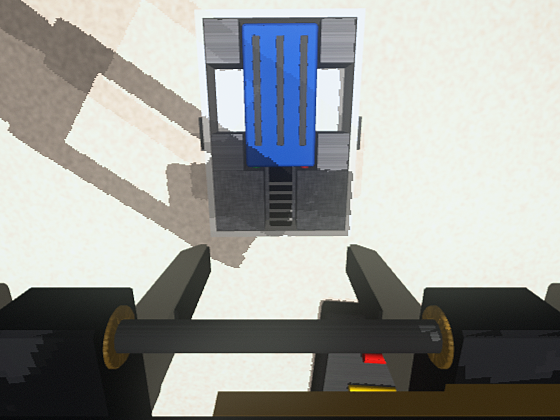

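```bash
cat > rec.py <<'E'
from h import *
def blue(n="wrist",z=.05,box=None):
    c=cam(n); hs=cv2.cvtColor(c["color"],cv2.COLOR_BGR2HSV)
    m=((hs[...,0]>=100)&(hs[...,0]<=125)&(hs[...,1]>120)&(hs[...,2]>50)).astype(np.uint8)*255
    if box is not None:
        k=np.zeros_like(m);k[box[1]:box[3],box[0]:box[2]]=1;m*=k
    m=cv2.morphologyEx(m,cv2.MORPH_CLOSE,np.ones((9,9),np.uint8))
    cs,_=cv2.findContours(m,0,1);k=max(cs,key=cv2.contourArea)[:,0]
    P=np.array([ray(c,u,v,z)[:2] for u,v in k])*1000
    r=cv2.minAreaRect(P.astype(np.float32)); return c,r,cv2.boundingRect(k)
E
python3 - <<'E'
from rec import *
c,r,b=blue();print(r,b)
c,r,b=blue("top");print(r,b)
s=robot.read_state();R=Ro.from_rotvec(s["orientation"]).as_matrix();print("yaw y",np.degrees(np.arctan2(R[1,1],R[0,1])),s["tool_pos"],s["opening"])
for P in ([.505,-.2825,.016],[.506,-.283,.016]):print(totool(P,s))
E
```

```text
((505.52703857421875, -284.05279541015625), (118.47855377197266, 63.42005157470703), 83.25017547607422) (242, 28, 77, 143)
((505.7442932128906, -282.6825866699219), (118.31348419189453, 63.31895065307617), 82.83845520019531) (372, 236, 49, 29)
yaw y -6.436304703815165 [ 0.49417075 -0.36936738  0.17871931] 0.07781772093919972
[0.0866859  0.00056984 0.16317481]
[0.08630114 0.00161959 0.16317573]
```

```bash
python3 -m pendant '[{"delta_pos":[0.025,0.001,0.01],"spin":0.005},{"delta_pos":[0.06,0.001,0.03],"spin":0.005},{"delta_pos":[0.08,0.001,0.05],"spin":0.005},{"delta_pos":[0.08,0.001,0.07],"spin":0.005},{"delta_pos":[0.08,0.001,0.085],"spin":0.005},{"delta_pos":[0.08,0.001,0.1],"spin":0.005},{"delta_pos":[0.08,0.001,0.1],"spin":0.005}]'
python3 - <<'E'
from rec import *
s=robot.read_state();print(s["t"],s["tool_pos"],totool([.505,-.289,.017],s))
c=cam("wrist"); save(c,"w9.png")
E
```

```text
t: 11.5
tool_pos: [0.5032, -0.2885, 0.0766]
orientation: [-2.343, -2.085, -0.008]
force: [-0.1, 1.1, -0.0]
opening: 0.0781
11.5 [ 0.50316318 -0.28854016  0.07661875] [-0.00066409  0.00191456  0.05961437]
```

View pics/w9.png

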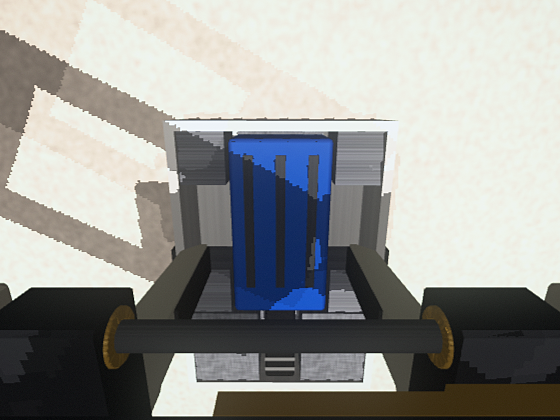

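Fingers straddle the box at the wells (box centred at column 280). I descend.

```bash
python3 -m pendant '[{"delta_pos":[0,0.0015,0.01],"spin":0},{"delta_pos":[0,0.0015,0.025],"spin":0},{"delta_pos":[0,0.0015,0.04],"spin":0},{"delta_pos":[0,0.0015,0.052],"spin":0},{"delta_pos":[0,0.0015,0.058],"spin":0},{"delta_pos":[0,0.0015,0.06],"spin":0}]'
python3 -m pendant '[{"delta_pos":[0,0,0],"spin":0},{"delta_pos":[0,0,0],"spin":0},{"delta_pos":[0,0,0],"spin":0},{"delta_pos":[0,0,0],"spin":0},{"delta_pos":[0,0,0],"spin":0}]' 0.5 30
python3 - <<'E'
from rec import *
s=robot.read_state();print(s["t"],s["tool_pos"],s["opening"])
c=cam("wrist"); save(c,"w10.png")
E
```

```text
t: 12.15
tool_pos: [0.5046, -0.2885, 0.0166]
orientation: [-2.343, -2.084, -0.007]
force: [0.1, 0.1, 0.6]
opening: 0.0785
t: 12.65
tool_pos: [0.5049, -0.2887, 0.0171]
orientation: [-2.344, -2.084, -0.008]
force: [-0.8, 0.2, 1.2]
opening: 0.064
12.65 [ 0.50487969 -0.28866233  0.01710297] 0.0640462457983075
```

View pics/w10.png

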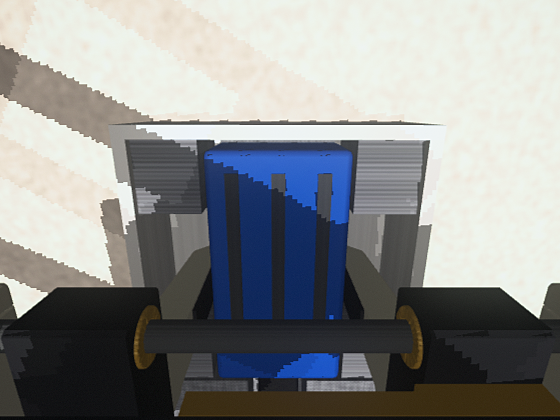

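Opening is 64 mm, the width of the box, so it is held. I lift straight up.

```bash
python3 -m pendant '[{"delta_pos":[0,0,0],"spin":0},{"delta_pos":[0,0,-0.01],"spin":0},{"delta_pos":[0,0,-0.025],"spin":0},{"delta_pos":[0,0,-0.045],"spin":0},{"delta_pos":[0,0,-0.07],"spin":0},{"delta_pos":[0,0,-0.1],"spin":0},{"delta_pos":[0,0,-0.135],"spin":0},{"delta_pos":[0,0,-0.15],"spin":0},{"delta_pos":[0,0,-0.15],"spin":0}]'
python3 - <<'E'
from rec import *
s=robot.read_state();print(s["t"],s["tool_pos"],s["opening"],s["force"])
ex=np.array([np.cos(np.radians(-6.45)),np.sin(np.radians(-6.45))])
o=np.array([.6755,.2085])
g=o-ex*(.155+.006);print("goal",g,totool([*g,.16],s))
c=cam("wrist"); save(c,"w11.png");c=cam("scene"); save(c,"s11.png",(150,80,350,230),4)
E
```

```text
t: 13.6
tool_pos: [0.5066, -0.291, 0.171]
orientation: [2.346, 2.087, 0.01]
force: [0.0, -1.4, -4.8]
opening: 0.0634
13.6 [ 0.50659668 -0.29095419  0.17100906] 0.06338205884862909 [ 0.03539228 -1.35128477 -4.83595192]
goal [0.51551909 0.22658611] [ 0.51499418 -0.05166607  0.01266447]
```

View pics/w11.png

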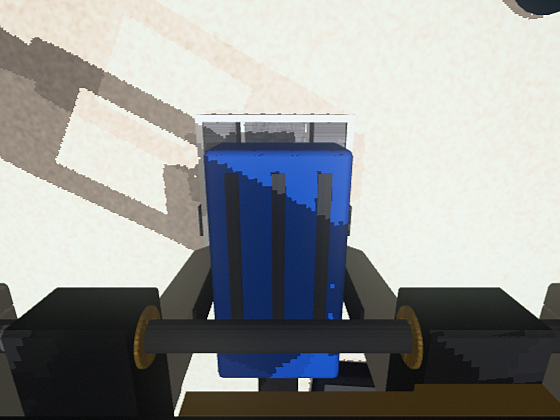

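View pics/s11.png

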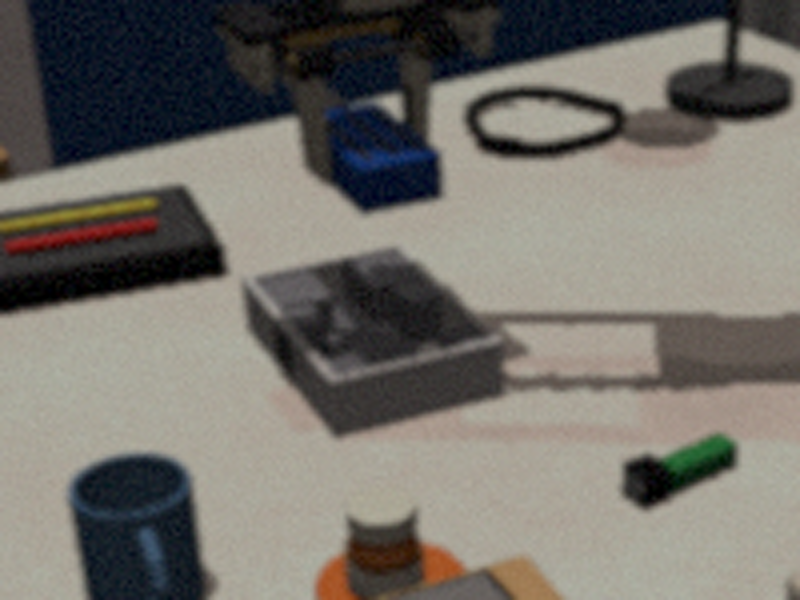

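```bash
python3 -m pendant '[{"delta_pos":[0.02,-0.002,0],"spin":0.08},{"delta_pos":[0.06,-0.006,0],"spin":0.2},{"delta_pos":[0.105,-0.011,0],"spin":0.34},{"delta_pos":[0.15,-0.015,0],"spin":0.48},{"delta_pos":[0.195,-0.02,0],"spin":0.62},{"delta_pos":[0.24,-0.024,0],"spin":0.76},{"delta_pos":[0.285,-0.029,0],"spin":0.9},{"delta_pos":[0.33,-0.033,0],"spin":1.04},{"delta_pos":[0.375,-0.038,0],"spin":1.18},{"delta_pos":[0.42,-0.042,0],"spin":1.32}]'
python3 - <<'E'
from rec import *
s=robot.read_state();print(s["t"],s["tool_pos"],s["q"])
R=Ro.from_rotvec(s["orientation"]).as_matrix();print("yaw y",np.degrees(np.arctan2(R[1,1],R[0,1])))
print(totool([.5155,.2266,.15],s))
E
```

```text
t: 14.7
tool_pos: [0.51, 0.1276, 0.1665]
orientation: [-3.125, -0.246, 0.006]
force: [1.3, -0.1, -3.7]
opening: 0.064
14.7 [0.51004468 0.12758497 0.16650036] [ 0.14245495 -0.03777767  1.757428    0.00717539  1.42515832  1.55521789]
yaw y -81.0063081468784
[ 0.0209202  -0.09682451  0.01712769]
```

```bash
python3 -m pendant '[{"delta_pos":[0.008,-0.037,0],"spin":0.1},{"delta_pos":[0.015,-0.07,0],"spin":0.2},{"delta_pos":[0.021,-0.09,0],"spin":0.27},{"delta_pos":[0.021,-0.097,0.0],"spin":0.27},{"delta_pos":[0.021,-0.097,0.02],"spin":0.27},{"delta_pos":[0.021,-0.097,0.05],"spin":0.27},{"delta_pos":[0.021,-0.097,0.075],"spin":0.27},{"delta_pos":[0.021,-0.097,0.09],"spin":0.27},{"delta_pos":[0.021,-0.097,0.09],"spin":0.27}]'
python3 - <<'E'
from rec import *
s=robot.read_state();print(s["t"],s["tool_pos"],s["q"][5])
R=Ro.from_rotvec(s["orientation"]).as_matrix();print("yaw y",np.degrees(np.arctan2(R[1,1],R[0,1])),R[:,2])
print(totool([.5155,.2266,.008],s))
c=cam("wrist"); save(c,"w12.png");c=cam("scene"); save(c,"s12.png",(220,170,460,350),3.3)
E
```

```text
t: 15.6
tool_pos: [0.5123, 0.2258, 0.0732]
orientation: [-3.133, 0.176, 0.018]
force: [-0.6, 0.5, -4.3]
opening: 0.0638
15.6 [0.51232735 0.2257574  0.07315254] 1.9993870127007687
yaw y -96.4484951139203 [-0.01093923  0.00417545 -0.99993145]
[ 0.00379654 -0.0010033   0.06511689]
```

View pics/w12.png

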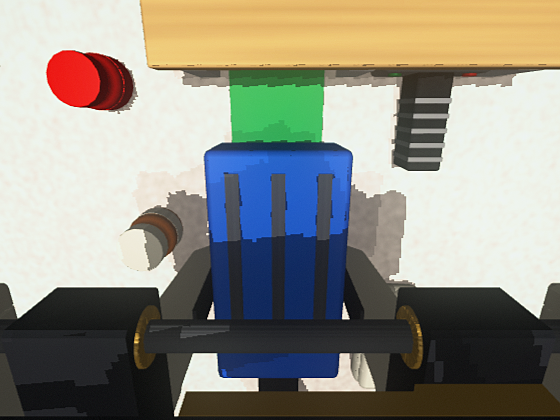

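View pics/s12.png

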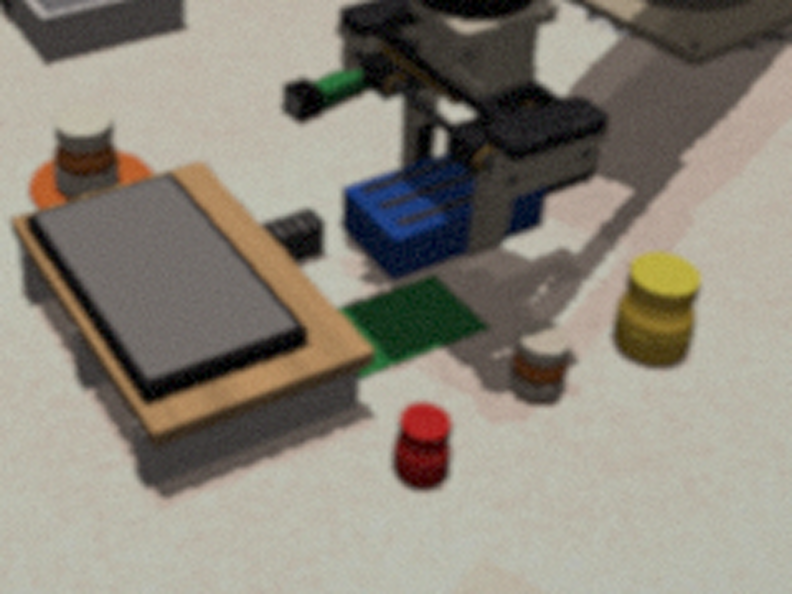

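```bash
python3 -m pendant '[{"delta_pos":[0.003,-0.001,0.02],"spin":0},{"delta_pos":[0.003,-0.001,0.04],"spin":0},{"delta_pos":[0.003,-0.001,0.055],"spin":0},{"delta_pos":[0.003,-0.001,0.062],"spin":0},{"delta_pos":[0.003,-0.001,0.065],"spin":0},{"delta_pos":[0.003,-0.001,0.065],"spin":0}]'
python3 -c "
from h import *
s=robot.read_state();print(s['t'],s['tool_pos'],s['force'])"
```

```text
t: 16.3
tool_pos: [0.5182, 0.228, 0.0125]
orientation: [-3.13, 0.177, 0.008]
force: [0.6, -0.1, -4.2]
opening: 0.0638
16.3 [0.51823414 0.22799415 0.01251682] [ 0.64760968 -0.07069144 -4.15871778]
```

```bash
python3 -m pendant '[{"delta_pos":[0,0,0.003],"spin":0},{"delta_pos":[0,0,0.006],"spin":0},{"delta_pos":[0,0,0.007],"spin":0},{"delta_pos":[0,0,0.007],"spin":0},{"delta_pos":[0,0,0.007],"spin":0}]'
python3 -c "
from h import *
s=robot.read_state();print(s['t'],s['tool_pos'],s['force'])"
```

```text
t: 16.8
tool_pos: [0.5182, 0.2281, 0.0056]
orientation: [-3.13, 0.177, 0.008]
force: [-0.2, -0.4, -4.3]
opening: 0.0637
16.8 [0.51820108 0.22808428 0.00559029] [-0.20489477 -0.42292768 -4.29688198]
```

```bash
python3 -m pendant '[{"delta_pos":[0,0,0.001],"spin":0},{"delta_pos":[0,0,0.002],"spin":0},{"delta_pos":[0,0,0.003],"spin":0},{"delta_pos":[0,0,0.003],"spin":0}]'
python3 -c "
from h import *
s=robot.read_state();print(s['t'],s['tool_pos'],s['force'])"
```

```text
t: 17.2
tool_pos: [0.5184, 0.2283, 0.0032]
orientation: [-3.13, 0.176, 0.007]
force: [-3.8, 0.5, 4.1]
opening: 0.0639
17.2 [0.51843172 0.22833518 0.00322785] [-3.78968961  0.51868503  4.13776252]
```

Desk contact felt (force z went from -4.3 to +4.1 N). Release and rise.

```bash
python3 -m pendant '[{"delta_pos":[0,0,0],"spin":0},{"delta_pos":[0,0,0],"spin":0},{"delta_pos":[0,0,0],"spin":0},{"delta_pos":[0,0,0],"spin":0}]' -0.75
python3 -m pendant '[{"delta_pos":[0,0,-0.01],"spin":0},{"delta_pos":[0,0,-0.03],"spin":0},{"delta_pos":[0,0,-0.06],"spin":0},{"delta_pos":[-0.02,0,-0.09],"spin":0},{"delta_pos":[-0.06,0,-0.12],"spin":0},{"delta_pos":[-0.09,0,-0.13],"spin":0},{"delta_pos":[-0.12,0,-0.13],"spin":0},{"delta_pos":[-0.13,0,-0.13],"spin":0},{"delta_pos":[-0.13,0,-0.13],"spin":0}]'
python3 - <<'E'
from rec import *
c,r,b=blue("wrist",.036);print(r,b);save(c,"w13.png")
for m in robot.mark_of("wrist","recorder_mid")+robot.mark_of("wrist","recorder_grip"):
    X=w(c,m["location"]); print(round(m["score"],2),X.round(4))
hs=cv2.cvtColor(c["color"],cv2.COLOR_BGR2HSV)
s=robot.read_state();print(s["t"],s["tool_pos"],s["opening"])
E
```

```text
t: 17.6
tool_pos: [0.5186, 0.2283, 0.0032]
orientation: [-3.13, 0.177, 0.007]
force: [0.1, 0.2, -0.8]
opening: 0.0814
t: 18.5
tool_pos: [0.3894, 0.2423, 0.1343]
orientation: [-3.13, 0.175, 0.005]
force: [0.9, -0.5, -0.4]
opening: 0.0814
((505.6773376464844, 228.70257568359375), (62.41230392456055, 80.611083984375), 83.47653198242188) (236, 0, 86, 117)
0.66 [0.4041 0.1448 0.0126]
0.58 [0.4288 0.2333 0.0209]
18.65 [0.39087633 0.24194737 0.1339347 ] 0.0814192066188231
```

View pics/w13.png

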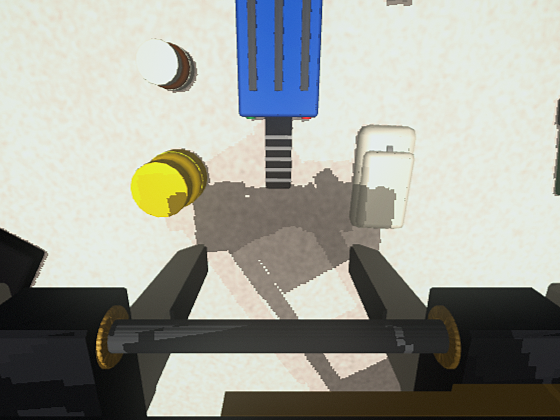

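Recorder lies straight on the strip, rear face near row 117, grip at (278,155), clear of the mouse (385,175) and yellow jar (170,185). I regrasp at the grip.

```bash
python3 -c "
from h import *
s=robot.read_state()
R=Ro.from_rotvec(s['orientation']).as_matrix();print('yaw y',np.degrees(np.arctan2(R[1,1],R[0,1])))
print(totool([.4265,.2367,.007],s))"
python3 -m pendant '[{"delta_pos":[0.015,0,0],"spin":0},{"delta_pos":[0.03,0,0.01],"spin":0},{"delta_pos":[0.036,0,0.03],"spin":0},{"delta_pos":[0.036,0,0.05],"spin":0},{"delta_pos":[0.036,0,0.07],"spin":0},{"delta_pos":[0.036,0,0.08],"spin":0},{"delta_pos":[0.036,0,0.08],"spin":0}]' 0.0
python3 - <<'E'
from rec import *
c=cam("wrist");save(c,"w14.png")
s=robot.read_state();print(s["t"],s["tool_pos"],s["opening"],totool([.4265,.2367,.007],s))
E
```

```text
yaw y -96.4783746981853
[0.03648976 0.00199186 0.12678142]
t: 19.35
tool_pos: [0.4255, 0.2375, 0.0518]
orientation: [-3.132, 0.178, 0.011]
force: [0.1, -0.1, 0.1]
opening: 0.0464
19.4 [0.42630208 0.23797601 0.05317062] 0.04687410861242837 [0.00059723 0.00148806 0.04616083]
```

View pics/w14.png

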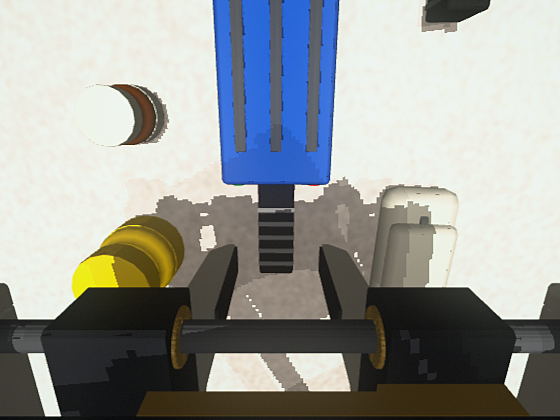

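```bash
python3 -m pendant '[{"delta_pos":[0.001,0.001,0.015],"spin":0},{"delta_pos":[0.001,0.001,0.03],"spin":0},{"delta_pos":[0.001,0.001,0.04],"spin":0},{"delta_pos":[0.001,0.001,0.044],"spin":0},{"delta_pos":[0.001,0.001,0.045],"spin":0},{"delta_pos":[0.001,0.001,0.045],"spin":0}]'
python3 -c "
from h import *
s=robot.read_state();print(s['t'],s['tool_pos'],s['force'])"
```

```text
t: 20.0
tool_pos: [0.4275, 0.2373, 0.0088]
orientation: [-3.131, 0.178, 0.007]
force: [-0.1, -0.3, 0.2]
opening: 0.0463
20.0 [0.42745125 0.23734112 0.00878631] [-0.0942993  -0.29922488  0.22251854]
```

```bash
python3 -m pendant '[{"delta_pos":[0,0,0],"spin":0},{"delta_pos":[0,0,0],"spin":0},{"delta_pos":[0,0,0],"spin":0},{"delta_pos":[0,0,0],"spin":0},{"delta_pos":[0,0,0],"spin":0},{"delta_pos":[0,0,0],"spin":0}]' 0.9 20
python3 - <<'E'
from rec import *
c=cam("wrist");save(c,"w15.png")
s=robot.read_state();print(s["t"],s["tool_pos"],s["opening"],s["force"])
# slide distance: blue rear edge
hs=cv2.cvtColor(c["color"],cv2.COLOR_BGR2HSV)
m=((hs[...,0]>=100)&(hs[...,0]<=125)&(hs[...,1]>120)&(hs[...,2]>50))
for u in (240,260,275,290,310):
    v=np.where(m[:,u])[0].max(); print(u,v,ray(c,u,v,.036)[:2].round(4),ray(c,u,v,.0)[:2].round(4))
E
```

```text
t: 20.6
tool_pos: [0.4277, 0.2376, 0.0091]
orientation: [-3.13, 0.178, 0.006]
force: [-0.3, 1.1, 2.4]
opening: 0.0217
20.65 [0.42769408 0.23756307 0.00910884] 0.02177296103273273 [-0.31062522  1.45906968  3.26880442]
240 209 [0.4684 0.2491] [0.4574 0.2551]
260 210 [0.4669 0.2401] [0.4555 0.2437]
275 210 [0.4661 0.2333] [0.4546 0.2351]
290 210 [0.4654 0.2265] [0.4536 0.2266]
310 209 [0.4648 0.2173] [0.453  0.2151]
```

View pics/w15.png

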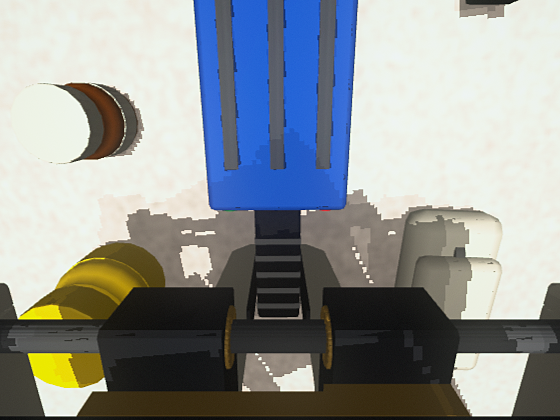

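Run:
```python
from rec import *
s=robot.read_state()
ex=np.array([.9937,-.1123]); ey=np.array([.1123,.9937]); o=np.array([.6755,.2085])
p=np.array(s["tool_pos"]); 
for X in (-.2,-.15,-.0985):
    g=o+ex*X+ey*0.0005; print(X,totool([*g,p[2]],s).round(4))
R=Ro.from_rotvec(s["orientation"]).as_matrix();print('yaw y',np.degrees(np.arctan2(R[1,1],R[0,1])),R[:,2])
```

```text
-0.2 [ 0.0495  0.0005 -0.0002]
-0.15 [ 0.0995  0.0005 -0.0004]
-0.0985 [ 0.151   0.0004 -0.0007]
yaw y -96.49713000629804 [-0.00363006  0.00652201 -0.99997214]
```

```bash
python3 -m pendant '[{"delta_pos":[0.008,0,-0.0005],"spin":0},{"delta_pos":[0.02,0,-0.0005],"spin":0},{"delta_pos":[0.032,0,-0.0005],"spin":0},{"delta_pos":[0.044,0,-0.0007],"spin":0},{"delta_pos":[0.056,0,-0.0007],"spin":0},{"delta_pos":[0.066,0,-0.0008],"spin":0},{"delta_pos":[0.074,0,-0.0008],"spin":0},{"delta_pos":[0.08,0,-0.0008],"spin":0},{"delta_pos":[0.08,0,-0.0008],"spin":0}]'
python3 - <<'E'
from rec import *
c=cam("wrist");save(c,"w16.png")
s=robot.read_state();print(s["t"],s["tool_pos"],s["opening"],s["force"])
ex=np.array([.9937,-.1123]); ey=np.array([.1123,.9937]); o=np.array([.6755,.2085])
d=np.array(s["tool_pos"])[:2]-o; print("strip",d@ex,d@ey)
E
```

```text
t: 21.55
tool_pos: [0.5081, 0.2283, 0.0096]
orientation: [-3.13, 0.178, 0.005]
force: [-0.2, -0.3, -2.9]
opening: 0.0219
21.6 [0.50762167 0.22840472 0.00950106] 0.0216561950018953 [ 0.60470975 -0.21781418 -2.60356274]
strip -0.16905599199953833 0.0009265876524464815
```

View pics/w16.png

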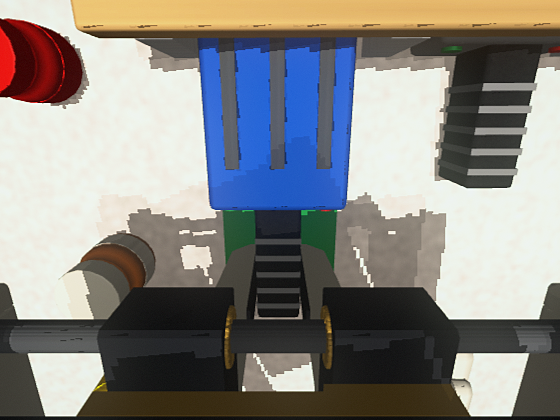

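```bash
python3 -m pendant '[{"delta_pos":[0.008,0,0],"spin":0},{"delta_pos":[0.018,0,0],"spin":0},{"delta_pos":[0.028,0,0],"spin":0},{"delta_pos":[0.038,0,0],"spin":0},{"delta_pos":[0.048,0,0],"spin":0},{"delta_pos":[0.056,0,0],"spin":0},{"delta_pos":[0.062,0,0],"spin":0},{"delta_pos":[0.067,0,0],"spin":0},{"delta_pos":[0.067,0,0],"spin":0}]'
python3 - <<'E'
from rec import *
c=cam("wrist");save(c,"w17.png")
s=robot.read_state();print(s["t"],s["tool_pos"],s["opening"],s["force"])
ex=np.array([.9937,-.1123]); ey=np.array([.1123,.9937]); o=np.array([.6755,.2085])
d=np.array(s["tool_pos"])[:2]-o; print("strip",d@ex,d@ey)
E
```

```text
t: 22.5
tool_pos: [0.5751, 0.2207, 0.0094]
orientation: [-3.13, 0.178, 0.004]
force: [-0.2, -0.2, -2.0]
opening: 0.0218
22.55 [0.57471471 0.22070671 0.00928596] 0.021900798646650205 [ 0.54473861 -0.67566546 -2.28488483]
strip -0.10152115995113241 0.0008116219536200535
```

View pics/w17.png

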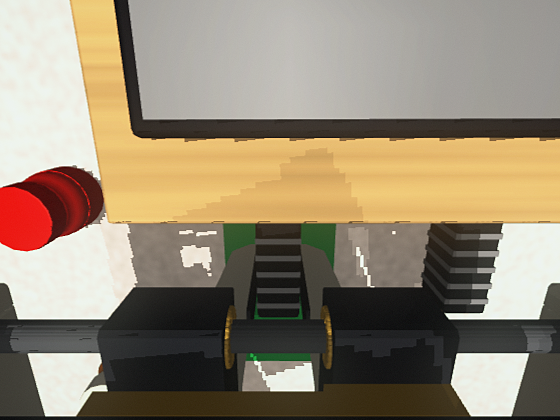

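Blue grip's end is at row ~317 and the grey one's at ~312. That means about 3 mm is still to go, which agrees with the calculation.

```bash
python3 -m pendant '[{"delta_pos":[0.001,0,0],"spin":0},{"delta_pos":[0.002,0,0],"spin":0},{"delta_pos":[0.003,0,0.0],"spin":0},{"delta_pos":[0.003,0,0.0005],"spin":0},{"delta_pos":[0.003,0,0.0005],"spin":0}]'
python3 -m pendant '[{"delta_pos":[0,0,0],"spin":0},{"delta_pos":[0,0,0],"spin":0},{"delta_pos":[0,0,0],"spin":0},{"delta_pos":[0,0,0],"spin":0}]' 0.0
python3 - <<'E'
from rec import *
c=cam("wrist");save(c,"w18.png")
s=robot.read_state();print(s["t"],s["tool_pos"],s["opening"],s["force"])
ex=np.array([.9937,-.1123]); ey=np.array([.1123,.9937]); o=np.array([.6755,.2085])
d=np.array(s["tool_pos"])[:2]-o; print("strip",d@ex,d@ey)
E
```

```text
t: 23.05
tool_pos: [0.5778, 0.2205, 0.0092]
orientation: [-3.13, 0.178, 0.004]
force: [-1.9, 0.5, 1.8]
opening: 0.0216
t: 23.45
tool_pos: [0.5779, 0.2205, 0.0092]
orientation: [-3.13, 0.178, 0.004]
force: [0.8, 0.5, 0.1]
opening: 0.0454
23.5 [0.57786734 0.22044499 0.00918119] 0.04572873347490134 [-0.5563897  -0.13539861  0.19371126]
strip -0.09835899663206986 0.000905589916480905
```

View pics/w18.png

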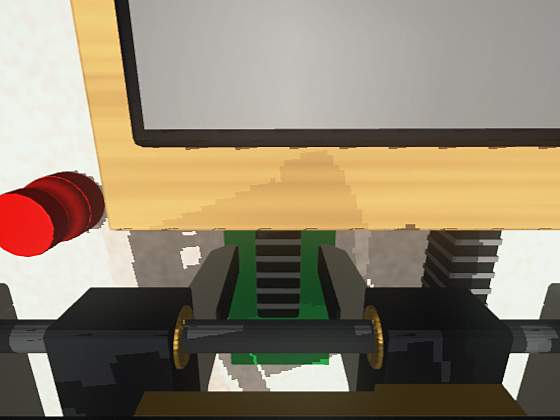

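```bash
python3 -m pendant '[{"delta_pos":[0,0,-0.01],"spin":0},{"delta_pos":[0,0,-0.03],"spin":0},{"delta_pos":[-0.01,0,-0.06],"spin":0},{"delta_pos":[-0.04,0,-0.09],"spin":0},{"delta_pos":[-0.07,0,-0.11],"spin":0},{"delta_pos":[-0.1,0,-0.12],"spin":0},{"delta_pos":[-0.12,0,-0.12],"spin":0},{"delta_pos":[-0.12,0,-0.12],"spin":0},{"delta_pos":[-0.12,0,-0.12],"spin":0}]'
python3 - <<'E'
from rec import *
c=cam("wrist");save(c,"w19.png")
for n in ("wrist","scene"):
    c=cam(n)
    for l in ["recorder_mid","recorder_grip","neighbour_mid","bay_strip","shelf","jar_mid","mat","mouse_mid","torch_mid","mug_mid"]:
        for m in robot.mark_of(n,l):
            X=w(c,m["location"]); print(n,l,round(m["score"],2),X.round(4))
save(c,"s19.png",(140,140,440,365),2.6)
E
```

```text
t: 24.4
tool_pos: [0.4594, 0.2334, 0.1304]
orientation: [-3.13, 0.177, 0.002]
force: [-0.7, -0.8, -0.0]
opening: 0.0466
wrist recorder_mid 0.62 [0.5749 0.2213 0.021 ]
wrist recorder_grip 0.79 [0.5748 0.218  0.0214]
wrist shelf 0.64 [6.135e-01 1.633e-01 5.000e-04]
wrist jar_mid 0.95 [0.6256 0.3297 0.0187]
wrist jar_mid 0.94 [0.4206 0.3307 0.0308]
wrist jar_mid 0.73 [0.5171 0.3153 0.0226]
wrist mouse_mid 0.68 [0.4043 0.1475 0.0132]
scene recorder_grip 0.49 [0.5833 0.2222 0.0218]
scene shelf 0.82 [6.093e-01 1.693e-01 6.000e-04]
scene shelf 0.54 [ 0.4097 -0.0272  0.0159]
scene jar_mid 0.95 [ 0.6389 -0.0386  0.036 ]
scene jar_mid 0.88 [0.4227 0.3284 0.0299]
scene jar_mid 0.88 [0.6193 0.3289 0.0271]
scene jar_mid 0.87 [0.5135 0.3213 0.0214]
scene mat 0.68 [ 0.6374 -0.0376  0.0011]
scene mouse_mid 0.96 [0.3983 0.1467 0.0171]
scene torch_mid 0.63 [ 0.4046 -0.0271  0.013 ]
scene mug_mid 0.97 [ 0.7792 -0.1132  0.0463]
```

View pics/w19.png

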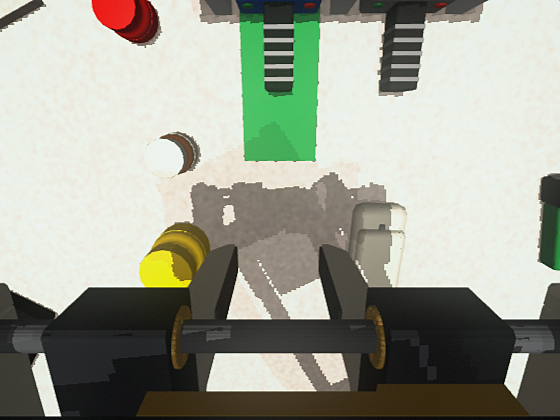

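View pics/s19.png

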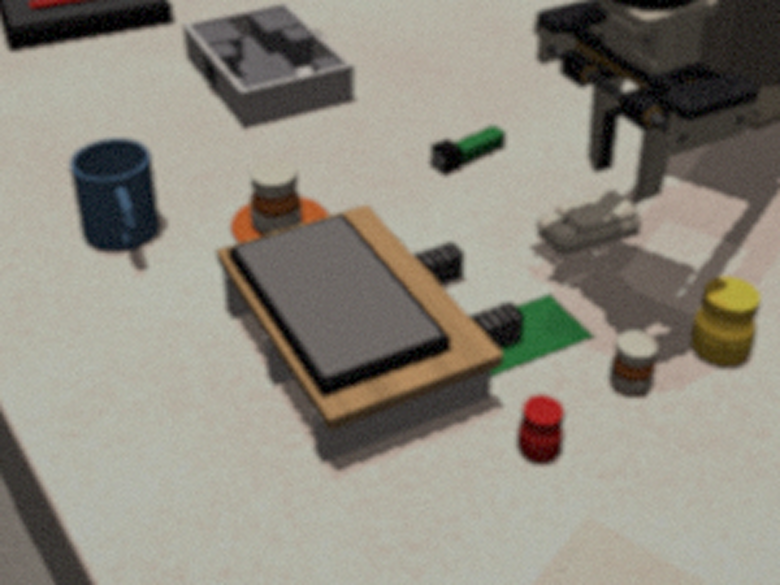

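Run:
```python
from rec import *
c=cam("wrist");save(c,"w20.png",(190,0,510,180),2.5)
ex=np.array([.9937,-.1123]); ey=np.array([.1123,.9937]); o=np.array([.6755,.2085])
for n,p,z in (("blue grip end",(279,92),.033),("grey grip end",(399,93),.033),("strip L",(243,160),0),("strip R",(316,160),0)):
    d=ray(c,*p,z)[:2]-o; print(n,(d@ex).round(4),(d@ey).round(4))
```

```text
blue grip end -0.1232 -0.0011
grey grip end -0.124 -0.0939
strip L -0.1811 0.0324
strip R -0.1811 -0.0353
```

View pics/w20.png

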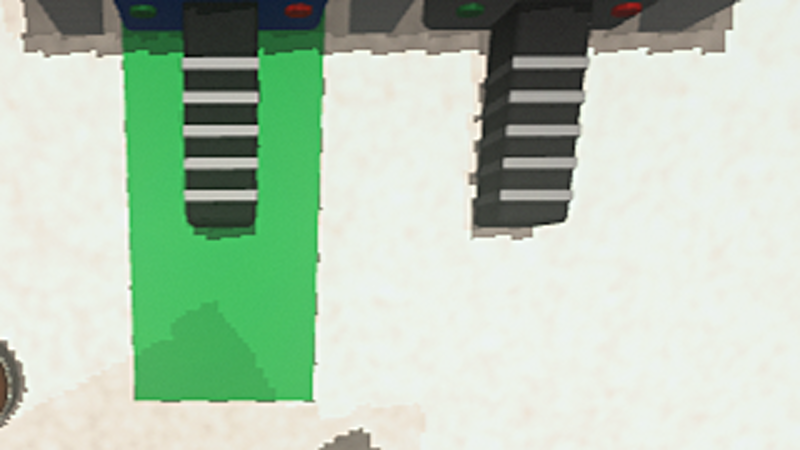

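The blue recorder is level with the grey one and with the leg fronts, and centred on the strip. I hand in.

```bash
python3 -c "
from plant import robot
s=robot.read_state();print(s['t'],s['force'],s['opening']);print(robot.close_job())"
```

```text
25.6 [0.02190833 0.11828092 0.03134981] 0.04679063419471251
the job is handed in; nothing more can be done
None
```

I finished the job and handed it in at 25.6 s of the 72 s allowed. No verdict comes back on hand-in, so what follows rests on my own last checks.

- **Jar:** I moved the large amber jar that stood on the green strip. It stands upright on the orange mat, about 2 mm from the centre by the scene camera, against a limit of 27 mm.
- **Recorder:** I lifted the blue recorder out of the case by its box, set it down flat in front of the bay and let go. I then slid it in by its grip.
    - **Depth:** its grip end is level with the grey recorder's to about 1 mm. Measured directly it is about 3 mm off the nominal depth, where 10 mm is allowed.
    - **Alignment:** it lies about 1 mm from the bay's centre line, and it was 0.1° off the bay's direction when set down.
- **Other items:** the mouse, mug and torch still read where they did at the start, within the detector's error of a few millimetres. The grey recorder looked undisturbed in the pictures, but the detector never found it reliably, so I have no measured position for it. The arm ended raised and clear of everything.
- **Disagreement:** in the last picture the `recorder_mid` network put the box's centre on the grip (0.575, 0.221), because the box is hidden under the shelf. I disregarded that reading.

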